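# Press-check a vessel cap in the toggle-clamp nest

### The job

Press-check the green vessel cap that lies in the nest: swing the red clamp handle right over until the clamp locks past centre and holds the cap pressed down, let go of the handle and leave the clamp holding by itself for about three seconds. Then swing the handle all the way back so that the clamp stands fully open, with the cap still lying in its nest, and let go. Do not disturb the syringe, the hex driver or the marker.

Things in the scene. Friction and masses are not known exactly. Their poses are not given: they have to be found in the camera images.
- handle_pivot (a point): Fixed point on the clamp handle's axis, 83 mm above the table, over the middle line of the fixture (aluminium plate 280 x 120 x 12 mm, fixed to the table). Axes: x level along the plate from the nest to the handle (the way the open handle lies), y level along the handle's axis, z up. Plate centre 72 mm from here in -x, nest centre 157 mm in -x.
- handle_grip (a point): Centre of the clamp handle's red grip: round bar, 20 mm diameter, 86 mm long, parallel to the pivot's y axis, held at its ends by two steel rods 100 mm apart (U-shaped handle), so its middle is free for fingers on both sides. It runs on a circle of 120 mm radius about handle_pivot. Its axes turn with the handle.
- clamp_handle (a joint): Handle angle, rad. 0: fully open, at its stop; grows as the handle swings up and over towards the nest. Pivot-to-grip direction: 0.40 + this value above the pivot's +x, in its x-z plane. Dead centre at 1.59, then self-locking to the stop at 1.75. Takes a few N, most just before dead centre; let go short of it, it may spring back. Starts at 0 to 0.3. The pressing arm (black foot) follows.
- platen (a joint): How far the sprung grey platen under the cap is pressed down, in m: 0 up, about 0.003 to 0.005 with the clamp locked on the cap; it springs up again when the clamp opens. 10 N at 3 mm.
- nest_centre (a point): Fixed point: centre of the nest, on the top face of the released platen, 28 mm above the table; four white posts stand round it.
- cap_centre (a point): Centre (half-way up) of the green vessel cap in the nest, 87 mm diameter, 23 mm high, lying with its slotted side up on the platen between the posts, about 3 mm of play. It lies there from the start and need not be grasped. z axis up.
- syringe: Plastic syringe lying on the table, 126 mm long, 30 mm wide, 21 mm high; origin under its middle. Leave alone.
- hex_driver: Hex driver with green and black handle lying on the table, 160 mm long, 23 mm high. Leave alone.
- marker_black: White marker with black cap lying on the table, 132 mm long, 14 mm thick. Leave alone.
Things that resemble listed ones, but are neither listed nor needed, are in the scene too. What is shaped like the part that bears cap_centre but brown or purple is not meant.

How it is judged:
By the outcome, as a careful person would: the job done as asked, in the order asked, and still so for the second after the job is handed in, with the robot touching nothing.
It also fails if it takes over 51 s, if anything falls off the work surface, if the arm or the gripper's body presses on something with over 40 N, if the wrist force passes 120 N, or if a joint passes its speed limit or range.

### The arm

A 6-joint arm with a two-finger parallel gripper is mounted at the origin on the work surface; the furniture and walls round the work are solid. World frame = base frame: x ahead of the robot, y to its left, z up, the work surface at z = 0. Lengths are in m, angles in rad, forces in N, time in s.
With the tool pointing down it reaches from about 0.3 to 0.775 m from the base axis. Payload 14.6 kg.
Tool frame: the origin (TCP) lies on the centre line of the jaws, within the pads' length; the fingertips stand 22 mm ahead of it and the grasp point (between the pads) lies 3 mm ahead of it; z points along the fingers, y is the line along which they close (so a half turn about z gives the same grasp; the last joint's range is limited). The gripper opens to 94 mm and grips with 3 to 60 N. Pads are 16 mm wide; open, the fingers measure 119 mm over their backs; the gripper's body (75 mm by 177 mm) begins 78 mm behind the grasp point.
Start: joints at [1.06, 0.3, 1.521, -0, 1.321, -0.067], TCP at [0.236, 0.497, 0.227] pointing down, gripper open.
Joint ranges: [-3.03, 3.03], [-0.79, 2.21], [0.23, 2.52], [-1.04, 4.18], [0, 3.07], [-2.55, 2.55]. Speed limits (rad/s): [2.22, 2.22, 2.57, 3.14, 3.14, 3.14].

### API

Orientations are given as [roll, pitch, yaw] about the fixed x, y, z axes, in that order (R = Rz(yaw) Ry(pitch) Rx(roll)).
In Python, from plant import ctrl, vision gives the robot as it stands.
- The arm moves only by the tool send_rows, never from a script. Its argument "steps" is text: rows parted by semicolons, each of 5 numbers parted by spaces: the shift along the tool's x, y, z in cm, then the turn about the tool's z in degrees, then the closure, from 0 (fully open) to 1 (shut). In form: dx dy dz yaw fingers; .... A call has 1 to 10 rows; each row shifts and turns the commanded pose from where the row before left it, along the tool's axes as they then stand; what a row does not reach is not made up. A row lasts 1/12 s, in which the tool goes at most 41.7 mm and 7.16 degrees, less where a joint would pass 70% of its speed; a pose out of reach is approached as far as the arm can. A call with a gripper value outside its range is refused whole. The fingers move at their own pace and stop on an object; "grip_force" is the grip in N (left out, the last holds). Time passes only in rows, so rows that do not move let the fingers close. It gives the time, the measured TCP pose, the force, the opening and the grip force at its end, in the units of the state.
- ctrl.observe(): the state, without advancing time (a new reading comes with each control period).
- vision.snapshot(name): name is "scene" or "side" or "wrist"; returns the picture (400x640x3 uint8, red, green, blue); there is no depth.
- vision.camera_model(name): a dict with "mtx" (3x3 intrinsics, pixels), "pose" (4x4, takes a point from camera to world coordinates). Camera axes: x right, y down, z forward; pixel columns grow to the right and rows downward; lengths in m; the calibration is good to about 2 mm. A picture is of the moment at which its call begins: read the wrist's pose just before it. camera_model takes no time and is no camera call; for the wrist camera it gives the pose at the moment of the call.
- ctrl.sign_off(): hands the job in; it is judged then, once.
The state is a dict: "clock": time; "joint_positions": joint angles; "joint_velocities": joint speeds; "effort": joint torques, N m; "tool_pos": TCP position; "orientation": TCP orientation; "force": force on the tool from outside, world axes, zero at the start; "ft_torque": the same for the moment, N m; "width": opening from 0.0 (shut) to 1.0 (fully open); "grip_force": force on a finger pad.
Only numpy, scipy, OpenCV 4.12 (cv2) and the standard library are available. Lean on these libraries where they do the work, as an engineer would, in place of code of your own. Each camera call takes 0.05 s, during which the arm holds its last target. There are 200 camera calls.

## Working session

There is one attempt and no reset: what is moved stays moved. The work goes in short steps, Python scripts to look and compute and a tool call to move; the robot and the scene stay as the last step left them, time stands still between calls to the robot, and variables do not carry over. Pictures are saved under pics/ and viewed, at most 10 in all, crops included, and the job is handed in when it is done.

Besides the shell and the picture viewer there is one more tool, called as a command line: name --argument value ..., lists and objects as JSON in quotes. send_rows: Moves the arm, as the interface text tells. Its arguments: {"type":"object","properties":{"steps":{"type":"string"},"grip_force":{"type":"number"}},"required":["steps"]}

```bash
mkdir -p pics; python3 - <<'E'
from plant import ctrl, vision
import cv2,numpy as np
for n in("scene","side"):
    im=vision.snapshot(n); cv2.imwrite(f"pics/{n}0.png",im[:,:,::-1])
    m=vision.camera_model(n); print(n,np.round(m["mtx"],1).tolist(),np.round(m["pose"],3).tolist())
s=ctrl.observe();print(s["clock"],s["tool_pos"],s["orientation"],s["force"],s["width"])
E
```

```text
scene [[466.2, 0.0, 317.7], [0.0, 466.2, 204.2], [0.0, 0.0, 1.0]] [[-0.735, -0.479, 0.479, -0.173], [-0.677, 0.498, -0.542, 0.916], [0.021, -0.723, -0.691, 1.019], [0.0, 0.0, 0.0, 1.0]]
side [[388.3, 0.0, 320.3], [0.0, 388.3, 194.8], [0.0, 0.0, 1.0]] [[-0.069, 0.818, -0.571, 0.994], [0.998, 0.055, -0.042, 0.264], [-0.003, -0.573, -0.82, 0.921], [0.0, 0.0, 0.0, 1.0]]
0.1 [0.23605924 0.49652698 0.22695411] [-3.14055938e+00 -6.02427580e-05  2.69779990e+00] [-0.6480656   0.67044043  0.6834239 ] 1.004304901446558
```

View pics/scene0.png

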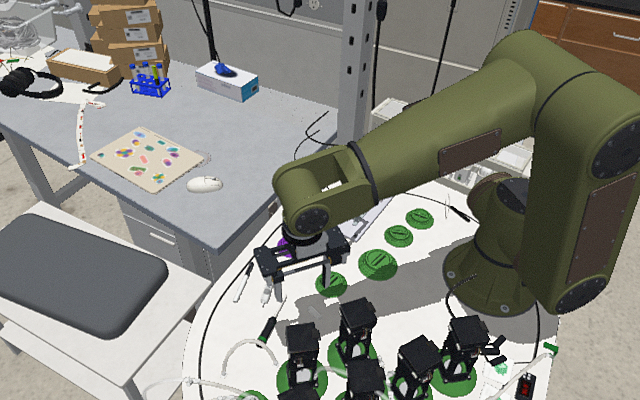

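View pics/side0.png

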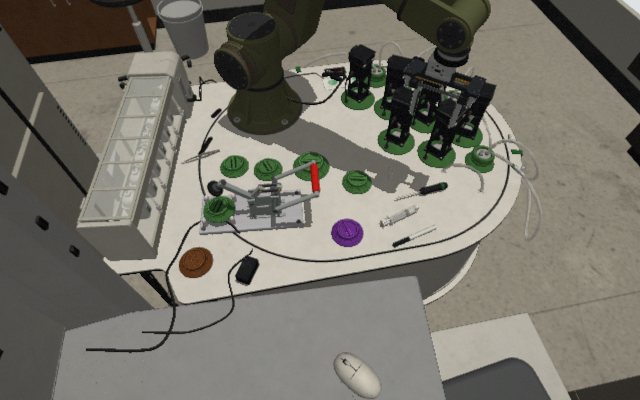

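The side view shows the clamp: plate around (255,210), green cap in the nest at (219,209), red grip at (315,178). The other green caps at (234,166), (268,169), (311,165) and (357,181) lie loose on the table. The brown cap at (196,262) and the purple one at (347,232) are not meant. The cap at (219,209) fits because it lies between the posts on the plate. I'll check this in one crop and measure.

```bash
cat > h.py <<'E'
import numpy as np,cv2
from plant import ctrl,vision
def ray(m,u,v):
    d=np.linalg.inv(m["mtx"])@[u,v,1]; P=m["pose"]; return P[:3,3],P[:3,:3]@d
def onz(m,u,v,z):
    o,d=ray(m,u,v); return o+d*(z-o[2])/d[2]
def proj(m,p):
    P=m["pose"]; c=P[:3,:3].T@(np.array(p)-P[:3,3]); q=m["mtx"]@c; return q[:2]/q[2]
def redmask(im):
    h=cv2.cvtColor(im,cv2.COLOR_RGB2HSV); return cv2.inRange(h,(0,150,90),(6,255,255))|cv2.inRange(h,(174,150,90),(180,255,255))
def blob(mask):
    n,l,st,c=cv2.connectedComponentsWithStats(mask); i=1+np.argmax(st[1:,4]); return c[i],st[i],(l==i)
E
python3 - <<'E'
from h import *
im=cv2.imread("pics/side0.png"); m=vision.camera_model("side")
c,st,mk=blob(redmask(im[:,:,::-1].copy())); print("red",c,st,cv2.minAreaRect(np.argwhere(mk)[:,::-1].astype(np.float32)))
for z in(.1,.13,.16): print(z,onz(m,*c,z).round(3))
hs=cv2.cvtColor(im,cv2.COLOR_BGR2HSV); g=cv2.inRange(hs,(45,100,30),(75,255,255)); g[:,:195]=0;g[:190]=0;g[:,245:]=0
c2,st2,_=blob(g);print("cap",c2,st2,onz(m,*c2,.045).round(3))
cv2.imwrite("pics/crop0.png",cv2.resize(im[145:245,180:340],None,fx=5,fy=5,interpolation=cv2.INTER_CUBIC))
E
```

```text
red [314.42105263 177.13157895] [310 164  10  28 190] ((314.52459716796875, 177.27049255371094), (27.070188522338867, 7.1523237228393555), 84.80557250976562)
0.1 [0.366 0.202 0.1  ]
0.13 [0.389 0.204 0.13 ]
0.16 [0.412 0.207 0.16 ]
cap [218.70382696 209.47920133] [204 196  30  27 601] [ 0.45  -0.05   0.045]
```

View pics/crop0.png

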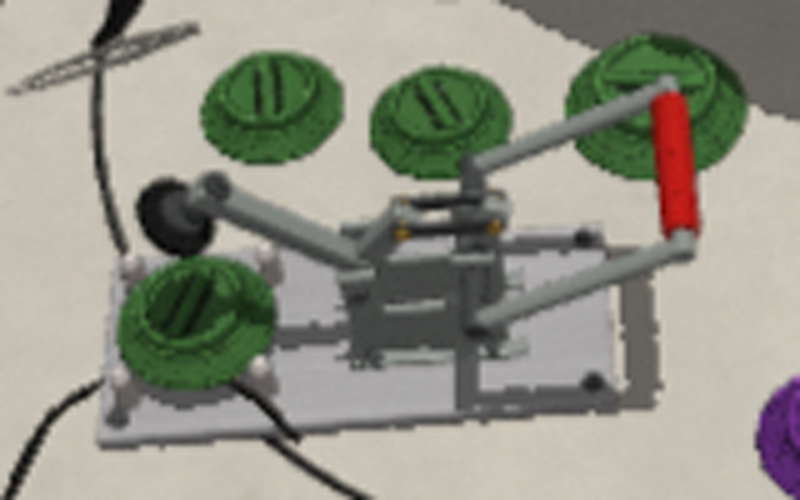

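The crop confirms it: the green slotted cap lies between the white posts. The handle lies open toward +y, with the grip at crop (675,165). Next I'll take the pivot frame from the plate corners.

```bash
python3 - <<'E'
from h import *
from scipy.optimize import brentq
m=vision.camera_model("side")
C=[onz(m,180+u/5,145+v/5,.012) for u,v in((99,438),(617,402),(604,225),(114,258))]
for c in C: print(c.round(4))
print([np.linalg.norm(C[i]-C[(i+1)%4]).round(3) for i in range(4)])
ctr=np.mean(C,0); d=(C[1]-C[0])+(C[2]-C[3]); d/=np.linalg.norm(d); print("ctr",ctr,"dir",d, "ang",np.arctan2(d[1],d[0]))
piv=ctr+.072*d; piv[2]=.083; nest=piv-.157*d; print("piv",piv,"nest",nest)
X=d;Z=np.array([0,0,1.])
for q in(0,.1,.2,.3):
    a=.4+q; g=piv+.12*(np.cos(a)*X+np.sin(a)*Z); print(q,g.round(3),proj(m,g).round(1))
E
```

```text
[ 0.5057 -0.0962  0.012 ]
[0.4647 0.1785 0.012 ]
[0.3478 0.1599 0.012 ]
[ 0.3896 -0.1166  0.012 ]
[np.float64(0.278), np.float64(0.118), np.float64(0.28), np.float64(0.118)]
ctr [0.42693633 0.03142115 0.012     ] dir [-0.14844191  0.98892113  0.        ] ang 1.7197888665363927
piv [0.41624851 0.10262347 0.083     ] nest [ 0.43955389 -0.05263715  0.083     ]
0 [0.4   0.212 0.13 ] [317.  180.8]
0.1 [0.401 0.207 0.141] [314.9 178.3]
0.2 [0.402 0.201 0.151] [312.4 176. ]
0.3 [0.403 0.193 0.16 ] [309.4 173.9]
```

The plate measures 279 x 118 mm against 280 x 120 given, so the frame is good. The handle angle is about 0.13. I'll rise and turn by -34° first, so tool y lies along the pivot's x, then travel over.

send_rows --steps "0 0 -2.5 -6.8 0; 0 0 -2.5 -6.8 0; 0 0 -2.5 -6.8 0; 0 0 -2.5 -6.8 0; 0 0 -2.5 -6.8 0; 0 0 0 0 0"

```text
clock: 0.6
tool_pos: [0.2365, 0.4973, 0.3571]
orientation: [3.137, 0.004, -2.985]
force: [-0.3, -0.1, 0.2]
width: 1.003
grip_force: 0.0
```

send_rows --steps "-1.2 -3.1 0 0 0; -1.2 -3.1 0 0 0; -1.2 -3.1 0 0 0; -1.2 -3.1 0 0 0; -1.2 -3.1 0 0 0; -1.2 -3.1 0 0 0; -1.2 -3.1 0 0 0; -1.2 -3.1 0 0 0; -1.2 -3.1 0 0 0; -1.2 -3.1 0 0 0"

```text
clock: 1.43
tool_pos: [0.4014, 0.2065, 0.3519]
orientation: [-3.141, -0.001, -2.993]
force: [0.4, 0.3, -0.3]
width: 1.0
grip_force: 0.0
```

send_rows --steps "0 0 0 0 0; 0 0 0 0 0; 0 0 0 0 0"

```text
clock: 1.68
tool_pos: [0.4008, 0.2083, 0.352]
orientation: [3.142, -0.001, -2.993]
force: [0.8, -0.1, -1.0]
width: 1.0
grip_force: 0.0
```

```bash
cat >> h.py <<'E'
from scipy.spatial.transform import Rotation as Ro
D=np.array([-.14844,.98892,0]); PIV=np.array([.4162,.1026,.083])
def pivc(p): # world -> pivot coords
    e=np.asarray(p)-PIV; return np.array([e@D, e@np.array([-D[1],D[0],0]), e[2]])
def st():
    s=ctrl.observe(); R=Ro.from_euler("xyz",s["orientation"]).as_matrix()
    print("t",round(s["clock"],2),"pos",np.round(s["tool_pos"],4),"rpy",np.round(s["orientation"],3),"F",np.round(s["force"],1),"w",round(s["width"],3),"g",round(s["grip_force"],1),"grasp in pivot mm",(1e3*pivc(s["tool_pos"]+.003*R[:,2])).round(1)); return s,R
def look(n,f):
    im=vision.snapshot(n); cv2.imwrite(f"pics/{f}.png",im[:,:,::-1]); return im
E
python3 - <<'E'
from h import *
s,R=st()
mw=vision.camera_model("wrist"); im=look("wrist","w1")
c,b,mk=blob(redmask(im)); print(c,b,cv2.minAreaRect(np.argwhere(mk)[:,::-1].astype(np.float32)))
ms=vision.camera_model("side"); i2=look("side","s1"); c2,b2,_=blob(redmask(i2)); print("side",c2,b2)
o,d=ray(mw,*c)
# intersect with circle at pivot y=0: scan q by z plane
for z in(.13,.14,.15,.16): print(z,(1e3*pivc(onz(mw,*c,z))).round(1), (1e3*pivc(onz(ms,314.4,177.1,z))).round(1))
E
```

```text
t 1.68 pos [0.4008 0.2083 0.352 ] rpy [ 3.142e+00 -1.000e-03 -2.993e+00] F [ 0.8 -0.1 -1. ] w 1.0 g 0.0 grasp in pivot mm [106.8  -0.5 266. ]
[311.10297767 168.14764268] [304 137  16  73 806] ((311.5, 173.0), (72.0, 15.0), 90.0)
side [314.26136364 176.98295455] [310 164   9  28 176]
0.13 [102.9   8.2  47. ] [104.6  12.1  47. ]
0.14 [103.    9.8  57. ] [104.2   4.4  57. ]
0.15 [103.1  11.4  67. ] [103.9  -3.3  67. ]
0.16 [103.2  13.1  77. ] [103.5 -11.   77. ]
```

View pics/w1.png

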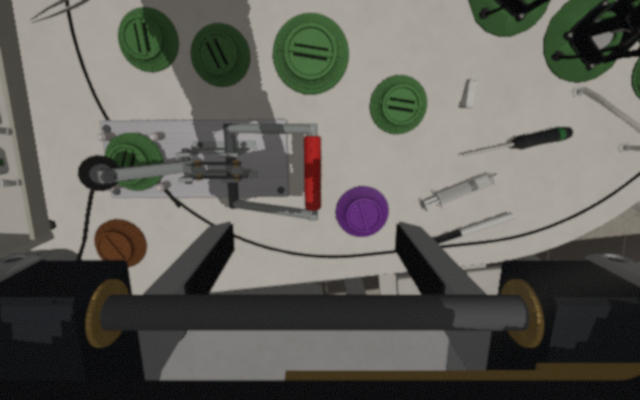

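The wrist view shows the red bar at (312,173), rows 137–209. That puts it at pivot x = 103 mm and z = 62 mm, consistent with the 120 mm circle at angle 0.14. I'll descend half closed, with the bar between the fingers.

send_rows --steps "0.2 -0.4 2.5 0 0.5; 0 0 2.5 0 0.5; 0 0 2.5 0 0.5; 0 0 2.5 0 0.5; 0 0 2.5 0 0.5; 0 0 2.5 0 0.5; 0 0 1.5 0 0.5; 0 0 0 0 0.5; 0 0 0 0 0.5"

```text
clock: 2.53
tool_pos: [0.3992, 0.2044, 0.1875]
orientation: [-3.141, -0.001, -2.991]
force: [0.3, 0.2, 0.1]
width: 0.497
grip_force: 0.0
```

```bash
python3 - <<'E'
from h import *
s,R=st()
mw=vision.camera_model("wrist"); im=look("wrist","w2")
c,b,mk=blob(redmask(im)); print(c,b,cv2.minAreaRect(np.argwhere(mk)[:,::-1].astype(np.float32)))
for z in(.14,.145,.15): print(z,(1e3*pivc(onz(mw,*c,z))).round(1))
E
```

```text
t 2.53 pos [0.3992 0.2044 0.1875] rpy [-3.141e+00 -1.000e-03 -2.991e+00] F [0.3 0.2 0.1] w 0.497 g 0.0 grasp in pivot mm [103.2   1.7 101.5]
[316.05168808 216.952196  ] [ 302  157   29  126 3347] ((315.9999694824219, 219.49996948242188), (27.999996185302734, 124.99998474121094), 0.0)
0.14 [104.1   6.1  57. ]
0.145 [104.1   7.7  62. ]
0.15 [104.1   9.3  67. ]
```

View pics/w2.png

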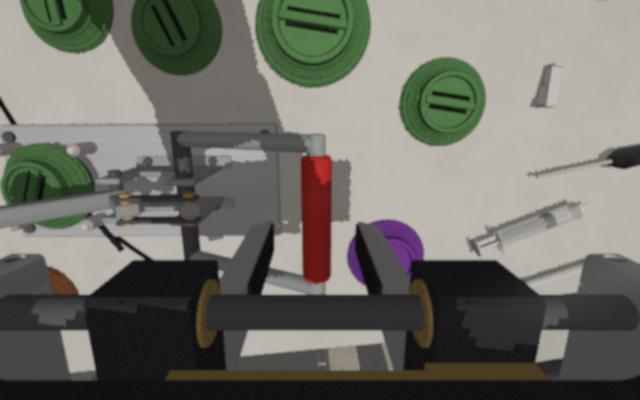

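The bar sits at (316,219), centred between the half-open fingers at (250,270) and (375,270). I'll go down 4 cm and close.

send_rows --steps "0.3 0.1 2 0 0.5; 0 0 2 0 0.5; 0 0 0 0 0.7; 0 0 0 0 0.9; 0 0 0 0 0.9; 0 0 0 0 0.9; 0 0 0 0 0.9" --grip_force 15

```text
clock: 3.17
tool_pos: [0.3971, 0.2052, 0.1489]
orientation: [3.14, 0.002, -2.992]
force: [-1.2, 1.6, 0.6]
width: 0.21
grip_force: 15.0
```

```bash
python3 - <<'E'
from h import *
s,R=st()
prev=None
for q in np.arange(.14,1.80,.1).tolist()+[1.75,1.80]:
    a=.4+q; print(round(q,2),(120*np.cos(a)).round(1),(120*np.sin(a)).round(1))
E
```

```text
t 3.17 pos [0.3971 0.2052 0.1489] rpy [ 3.140e+00  2.000e-03 -2.992e+00] F [-1.2  1.6  0.6] w 0.21 g 15.0 grasp in pivot mm [104.3   3.7  62.9]
0.14 102.9 61.7
0.24 96.3 71.7
0.34 88.6 80.9
0.44 80.1 89.4
0.54 70.8 96.9
0.64 60.7 103.5
0.74 50.1 109.0
0.84 39.0 113.5
0.94 27.5 116.8
1.04 15.7 119.0
1.14 3.7 119.9
1.24 -8.3 119.7
1.34 -20.2 118.3
1.44 -31.9 115.7
1.54 -43.3 111.9
1.64 -54.3 107.0
1.74 -64.7 101.1
1.75 -65.7 100.4
1.8 -70.6 97.0
```

Gripped at a 20 mm width, as expected. Now I'll follow the arc up.

send_rows --steps "0 -0.66 -1.0 0 0.9; 0 -0.77 -0.92 0 0.9; 0 -0.85 -0.85 0 0.9; 0 -0.93 -0.75 0 0.9; 0 -1.01 -0.66 0 0.9; 0 -1.06 -0.55 0 0.9; 0 -1.11 -0.45 0 0.9; 0 -1.15 -0.33 0 0.9; 0 -1.18 -0.22 0 0.9; 0 -1.2 -0.09 0 0.9"

```text
clock: 4.0
tool_pos: [0.4127, 0.1064, 0.2081]
orientation: [3.141, 0.006, -2.992]
force: [3.1, 3.2, 2.9]
width: 0.209
grip_force: 15.0
```

```bash
python3 - <<'E'
from h import *
st()
E
```

```text
t 4.0 pos [0.4127 0.1064 0.2081] rpy [ 3.141  0.006 -2.992] F [3.1 3.2 2.9] w 0.209 g 15.0 grasp in pivot mm [  4.3   2.9 122.1]
```

send_rows --steps "0 -1.2 0.02 0 0.9; 0 -1.19 0.14 0 0.9; 0 -1.17 0.26 0 0.9; 0 -1.14 0.38 0 0.9; 0 -1.1 0.49 0 0.9; 0 -0.6 0.3 0 0.9; 0 0 0 0 0.9"

```text
clock: 4.58
tool_pos: [0.4214, 0.0421, 0.1902]
orientation: [-3.141, 0.001, -2.993]
force: [1.3, -2.4, 1.9]
width: 0.206
grip_force: 15.0
```

send_rows --steps "0 -0.5 0.3 0 0.9; 0 -0.2 0.15 0 0.9; 0 0 0 0 0.9; 0 0 0 0 0.9"

```text
clock: 4.92
tool_pos: [0.4223, 0.0358, 0.1857]
orientation: [-3.14, 0.001, -2.992]
force: [2.1, -4.7, 4.1]
width: 0.208
grip_force: 15.0
```

```bash
python3 - <<'E'
from h import *
st()
E
```

```text
t 4.92 pos [0.4223 0.0358 0.1857] rpy [-3.140e+00  1.000e-03 -2.992e+00] F [ 2.1 -4.7  4.1] w 0.208 g 15.0 grasp in pivot mm [-67.    3.9  99.7]
```

The grip is at angle 1.76, which is the stop. I'll press a little further to confirm, then let go and back off upward.

send_rows --steps "0 -0.3 0.2 0 0.9; 0 -0.2 0.1 0 0.9; 0 0 0 0 0.9; 0 0 0 0 0.9"

```text
clock: 5.25
tool_pos: [0.4229, 0.034, 0.1836]
orientation: [3.136, 0.002, -2.991]
force: [-5.4, 26.5, 18.9]
width: 0.206
grip_force: 15.0
```

```bash
python3 - <<'E'
from h import *
st()
E
```

```text
t 5.25 pos [0.4229 0.034  0.1836] rpy [ 3.136e+00  2.000e-03 -2.991e+00] F [-5.4 26.5 18.9] w 0.206 g 15.0 grasp in pivot mm [-68.8   3.6  97.6]
```

The reaction is 26 N, so it is hard against the stop. Relax, open and rise clear.

send_rows --steps "0 0.4 -0.2 0 0.9; 0 0 0 0 0.5; 0 0 0 0 0.5; 0 0 0 0 0.5; 0 0 0 0 0.5; 0 0 -2 0 0.5; 0 0 -2.5 0 0.5; 0 0 -2 0 0.5; 0 0 0 0 0.5"

```text
clock: 6.0
tool_pos: [0.4231, 0.0349, 0.2525]
orientation: [-3.141, 0.005, -2.992]
force: [0.4, 0.4, 0.0]
width: 0.505
grip_force: 0.0
```

```bash
python3 - <<'E'
from h import *
st(); mw=vision.camera_model("wrist"); im=look("wrist","w3"); i2=look("side","s3")
c,b,mk=blob(redmask(im)); r=cv2.minAreaRect(np.argwhere(mk)[:,::-1].astype(np.float32)); print(c,b,r)
for z in(.18,.185): print(z,(1e3*pivc(onz(mw,*c,z))).round(1))
c2,b2,_=blob(redmask(i2)); ms=vision.camera_model("side"); print("side",c2,b2)
for z in(.18,.185): print(z,(1e3*pivc(onz(ms,*c2,z))).round(1))
a=cv2.resize(i2[130:250,170:330,::-1],None,fx=5,fy=5,interpolation=cv2.INTER_CUBIC); cv2.imwrite("pics/c3.png",a)
E
```

```text
t 6.0 pos [0.4231 0.0349 0.2525] rpy [-3.141  0.005 -2.992] F [0.4 0.4 0. ] w 0.505 g 0.0 grasp in pivot mm [-68.    3.2 166.5]
[314.01150278 213.21669759] [ 302  157   25  116 2695] ((314.0, 214.5), (115.0, 24.0), 90.0)
0.18 [-68.5   2.2  97. ]
0.185 [-68.5   3.8 102. ]
side [242.72164948 170.98969072] [239 157   8  29 194]
0.18 [-69.9   6.7  97. ]
0.185 [-69.    2.6 102. ]
```

View pics/w3.png

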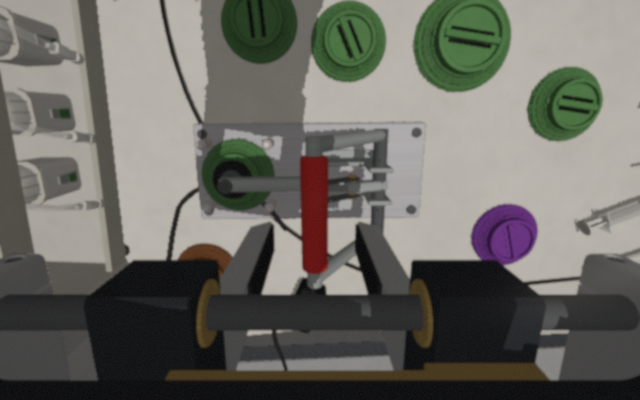

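View pics/c3.png

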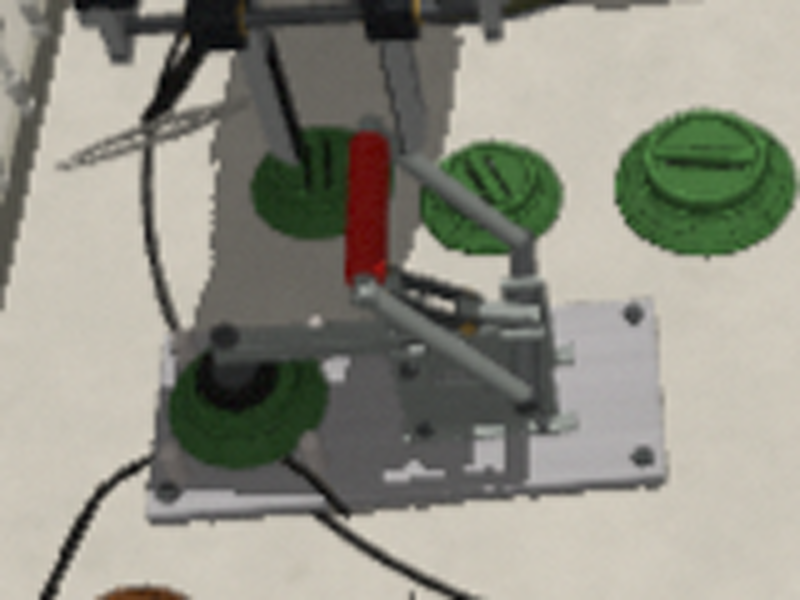

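The clamp is locked with the foot down on the cap. The grip at wrist (314,214) is still at pivot x = -68 mm, and the fingers are free above it. Now wait about 3 s.

send_rows --steps "0 0 0 0 0.5; 0 0 0 0 0.5; 0 0 0 0 0.5; 0 0 0 0 0.5; 0 0 0 0 0.5; 0 0 0 0 0.5; 0 0 0 0 0.5; 0 0 0 0 0.5; 0 0 0 0 0.5; 0 0 0 0 0.5"

```text
clock: 6.93
tool_pos: [0.422, 0.0351, 0.2492]
orientation: [-3.142, 0.0, -2.992]
force: [-0.7, 0.3, -0.2]
width: 0.497
grip_force: 0.0
```

send_rows --steps "0 0 0 0 0.5; 0 0 0 0 0.5; 0 0 0 0 0.5; 0 0 0 0 0.5; 0 0 0 0 0.5; 0 0 0 0 0.5; 0 0 0 0 0.5; 0 0 0 0 0.5; 0 0 0 0 0.5; 0 0 0 0 0.5"

```text
clock: 7.77
tool_pos: [0.422, 0.0351, 0.2493]
orientation: [3.142, 0.0, -2.992]
force: [0.8, 0.6, 0.8]
width: 0.501
grip_force: 0.0
```

send_rows --steps "0 0 0 0 0.5; 0 0 0 0 0.5; 0 0 0 0 0.5; 0 0 0 0 0.5; 0 0 0 0 0.5; 0 0 0 0 0.5; 0 0 0 0 0.5; 0 0 0 0 0.5"

```text
clock: 8.43
tool_pos: [0.422, 0.0351, 0.2493]
orientation: [-3.142, 0.0, -2.992]
force: [-0.1, -0.1, 0.2]
width: 0.5
grip_force: 0.0
```

send_rows --steps "0 0 2 0 0.5; 0 0 2.5 0 0.5; 0 0 2.2 0 0.5; 0 0 0 0 0.7; 0 0 0 0 0.9; 0 0 0 0 0.9; 0 0 0 0 0.9; 0 0 0 0 0.9" --grip_force 20

```text
clock: 9.1
tool_pos: [0.4227, 0.0349, 0.1835]
orientation: [-3.141, 0.002, -2.992]
force: [0.3, -3.0, 2.6]
width: 0.204
grip_force: 20.0
```

```bash
python3 - <<'E'
from h import *
st()
E
```

```text
t 9.1 pos [0.4227 0.0349 0.1835] rpy [-3.141e+00  2.000e-03 -2.992e+00] F [ 0.3 -3.   2.6] w 0.204 g 20.0 grasp in pivot mm [-67.9   3.7  97.5]
```

send_rows --steps "0 1.1 -0.65 0 0.9; 0 1.1 -0.49 0 0.9; 0 1.14 -0.38 0 0.9; 0 1.17 -0.26 0 0.9; 0 1.19 -0.14 0 0.9; 0 1.2 -0.02 0 0.9; 0 1.2 0.09 0 0.9; 0 1.18 0.22 0 0.9; 0 1.15 0.33 0 0.9; 0 1.11 0.45 0 0.9"

```text
clock: 9.93
tool_pos: [0.4055, 0.1496, 0.1919]
orientation: [-3.141, 0.003, -2.992]
force: [2.8, -2.9, 3.3]
width: 0.205
grip_force: 20.0
```

```bash
python3 - <<'E'
from h import *
st()
for q in(.74,.64,.54,.44,.34,.24,.14,.04,0): print(q,(120*np.cos(.4+q)).round(1),(120*np.sin(.4+q)).round(1))
E
```

```text
t 9.93 pos [0.4055 0.1496 0.1919] rpy [-3.141e+00  3.000e-03 -2.992e+00] F [ 2.8 -2.9  3.3] w 0.205 g 20.0 grasp in pivot mm [ 48.1   3.6 105.9]
0.74 50.1 109.0
0.64 60.7 103.5
0.54 70.8 96.9
0.44 80.1 89.4
0.34 88.6 80.9
0.24 96.3 71.7
0.14 102.9 61.7
0.04 108.6 51.1
0 110.5 46.7
```

send_rows --steps "0 1.06 0.5 0 0.9; 0 1.01 0.62 0 0.9; 0 0.93 0.75 0 0.9; 0 0.85 0.85 0 0.9; 0 0.77 0.92 0 0.9; 0 0.66 1.0 0 0.9; 0 0.57 1.0 0 0.9; 0 0 0 0 0.9; 0 0 0 0 0.9"

```text
clock: 10.68
tool_pos: [0.3958, 0.2076, 0.1331]
orientation: [3.141, -0.001, -2.992]
force: [3.7, 1.4, -1.7]
width: 0.207
grip_force: 20.0
```

```bash
python3 - <<'E'
from h import *
st()
E
```

```text
t 10.68 pos [0.3958 0.2076 0.1331] rpy [ 3.141e+00 -1.000e-03 -2.992e+00] F [ 3.7  1.4 -1.7] w 0.207 g 20.0 grasp in pivot mm [106.8   4.6  47.1]
```

send_rows --steps "0 0.2 0.45 0 0.9; 0 0.15 0.4 0 0.9; 0 0.05 0.3 0 0.9; 0 0 0 0 0.9; 0 0 0 0 0.9"

```text
clock: 11.1
tool_pos: [0.3972, 0.2093, 0.1239]
orientation: [-3.138, 0.004, -2.992]
force: [8.7, -24.8, 18.3]
width: 0.207
grip_force: 20.0
```

```bash
python3 - <<'E'
from h import *
st()
E
```

```text
t 11.1 pos [0.3972 0.2093 0.1239] rpy [-3.138  0.004 -2.992] F [  8.7 -24.8  18.3] w 0.207 g 20.0 grasp in pivot mm [108.3   2.9  37.9]
```

It is against the open stop (25 N sideways, 18 N up). Let go, rise and check.

send_rows --steps "0 0 0 0 0.45; 0 0 0 0 0.45; 0 0 0 0 0.45; 0 0 0 0 0.45; 0 0 -2 0 0.45; 0 0 -3 0 0.45; 0 0 -3 0 0.45; 0 0 -2 0 0.45; 0 0 0 0 0.45; 0 0 0 0 0.45"

```text
clock: 11.93
tool_pos: [0.3955, 0.2112, 0.223]
orientation: [3.141, 0.001, -2.992]
force: [-0.7, 0.4, -0.2]
width: 0.552
grip_force: 0.0
```

```bash
python3 - <<'E'
from h import *
st(); mw=vision.camera_model("wrist"); im=look("wrist","w4"); i2=look("side","s4")
c,b,mk=blob(redmask(im)); print(c,b)
for z in(.125,.13,.135): print(z,(1e3*pivc(onz(mw,*c,z))).round(1))
c2,b2,_=blob(redmask(i2)); print("side",c2,b2)
hs=cv2.cvtColor(i2,cv2.COLOR_RGB2HSV); g=cv2.inRange(hs,(45,100,30),(75,255,255)); g[:,:195]=0;g[:190]=0;g[:,245:]=0
print("cap",blob(g)[:2])
E
```

```text
t 11.93 pos [0.3955 0.2112 0.223 ] rpy [ 3.141e+00  1.000e-03 -2.992e+00] F [-0.7  0.4 -0.2] w 0.552 g 0.0 grasp in pivot mm [110.5   4.3 137. ]
[311.05531168 204.24012291] [ 300  153   23  106 2278]
0.125 [107.7   3.3  42. ]
0.13 [107.7   4.7  47. ]
0.135 [107.8   6.1  52. ]
side [315.75581395 178.56976744] [312 165   9  28 172]
cap (array([218.73745819, 209.59531773]), array([204, 197,  31,  26, 598], dtype=int32))
```

View pics/s4.png

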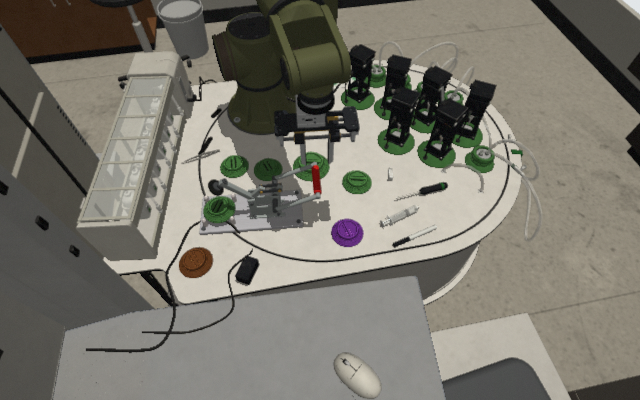

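The grip measures x = 107.7 mm. With the -2.5 mm bias seen at the locked stop, that is about 110, i.e. fully open, and the cap hasn't moved. To be sure, I'll press the bar down gently with shut fingers: at angle 0 they touch at TCP z of about 0.162.

send_rows --steps "0 -0.3 0 0 1; 0 0 0 0 1; 0 0 0 0 1; 0 0 0 0 1; 0 0 0 0 1; 0 0 2.5 0 1; 0 0 2.3 0 1; 0 0 0 0 1; 0 0 0 0 1"

```text
clock: 12.78
tool_pos: [0.3957, 0.2079, 0.1747]
orientation: [-3.141, -0.002, -2.992]
force: [0.1, 0.2, -0.2]
width: 0.003
grip_force: 0.0
```

send_rows --steps "0 0 0.4 0 1; 0 0 0.3 0 1; 0 0 0 0 1; 0 0 0 0 1"

```text
clock: 13.12
tool_pos: [0.3961, 0.2081, 0.1683]
orientation: [3.141, 0.001, -2.992]
force: [0.5, -0.2, 0.1]
width: 0.003
grip_force: 0.0
```

send_rows --steps "0 0 0.3 0 1; 0 0 0 0 1; 0 0 0 0 1"

```text
clock: 13.37
tool_pos: [0.396, 0.208, 0.1649]
orientation: [-3.142, -0.0, -2.992]
force: [-0.2, -0.4, 0.3]
width: 0.005
grip_force: 0.0
```

No contact at 0.165 yet, so the angle is at most about 0.03. A little further.

send_rows --steps "0 0 0.3 0 1; 0 0 0 0 1; 0 0 0 0 1"

```text
clock: 13.62
tool_pos: [0.3962, 0.2081, 0.1622]
orientation: [3.141, 0.001, -2.992]
force: [-1.2, 0.6, 6.3]
width: 0.004
grip_force: 2.7
```

send_rows --steps "0 0 0.2 0 1; 0 0 0 0 1; 0 0 0 0 1"

```text
clock: 13.87
tool_pos: [0.3964, 0.2083, 0.1617]
orientation: [3.141, 0.002, -2.992]
force: [-8.0, -3.1, 25.7]
width: 0.003
grip_force: 12.6
```

Firm contact at 0.1617, exactly where the open stop should be. I'll rise away and hand in.

send_rows --steps "0 0 -1 0 1; 0 0 -2.5 0 1; 0 0 -3 0 1; 0 0 -3 0 1; 0 0 -3 0 1; 0 0 -2 0 1; 0 0 0 0 1; 0 0 0 0 1"

```text
clock: 14.53
tool_pos: [0.3961, 0.2081, 0.3051]
orientation: [3.141, 0.001, -2.992]
force: [-0.4, 1.0, -1.0]
width: 0.004
grip_force: 0.0
```

```bash
python3 - <<'E'
from h import *
st(); i2=look("side","s5"); print("side",blob(redmask(i2))[:2])
print(ctrl.sign_off())
E
```

```text
t 14.53 pos [0.3961 0.2081 0.3051] rpy [ 3.141e+00  1.000e-03 -2.992e+00] F [-0.4  1.  -1. ] w 0.004 g 0.0 grasp in pivot mm [107.3   4.2 219.1]
side (array([315.81355932, 178.43502825]), array([312, 165,   9,  28, 177], dtype=int32))
the job is handed in; nothing more can be done
None
```

The clamp was locked past centre on the green cap, left holding by itself for about 3 s, then swung back to its open stop and let go; the cap still lies in its nest, the syringe, hex driver and marker were not touched, and the job was handed in at 14.5 s.

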